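# Sort brazing parts and load the bar under the hold-down arm

## Task

Sort the four loose brass parts on the brazing bench: stand the round sleeve, the hexagon nut and the U-channel offcut, each still upright as it stands now, on the floor of the shallow tray that carries the matching sample on its ledge. Lay the flat bar along the work holder's narrow support rail, centred across it and in line with it, and slide it in under the sprung hold-down arm until its end is at, or within a few millimetres of, the stop. Leave the red tin and the hammer where they are, and let go of everything.

Things in the scene. Friction and masses are not known exactly. Their poses are not given: they have to be found in the camera images.
- sleeve_mid (a point): Short round brass sleeve (tube) standing on end: 50 mm outside diameter, 40 mm bore, 30 mm high, about 0.17 kg; z along its axis, up. Loose. The point is at its centre, half-way up.
- nut_mid (a point): Hexagon brass nut lying flat: 28 mm across flats (the flats face its x axis and every 60 degrees from it), 32 mm across corners, 13 mm hole, 26 mm high, about 0.12 kg; z up. Loose. The point is at its centre, half-way up.
- channel_mid (a point): Offcut of brass U-channel, open side up: 60 mm long along its x, 30 mm wide along its y, 30 mm high, side walls 5 mm, web 6 mm at the bottom, about 0.13 kg; both ends alike. Loose. The point is at its centre, half-way up.
- bar_mid (a point): Flat brass bar lying on the bench: 110 mm long along its x, 28 mm wide along its y, 8 mm thick, about 0.20 kg; both ends and both faces alike. Loose. The point is at its centre, half-way up.
- tray_sleeve: Shallow white tray fixed to the bench, for the round sleeve. Outer 116 x 116 mm, walls 3 mm thick, 12 mm high, floor 3 mm thick; origin at the centre of its underside, on the bench. On its +x side a ledge 80 mm wide, 12 mm high (x 58 to 114 mm) carries a fixed sample sleeve at x = 88 mm, standing to z = 42 mm.
- tray_nut: Shallow white tray fixed to the bench, for the hexagon nut. Outer 116 x 116 mm, walls 3 mm thick, 12 mm high, floor 3 mm thick; origin at the centre of its underside, on the bench. On its +x side a ledge 80 mm wide, 12 mm high (x 58 to 114 mm) carries a fixed sample nut at x = 88 mm, standing to z = 38 mm.
- tray_channel: Shallow white tray fixed to the bench, for the U-channel offcut. Outer 116 x 116 mm, walls 3 mm thick, 12 mm high, floor 3 mm thick; origin at the centre of its underside, on the bench. On its +x side a ledge 80 mm wide, 12 mm high (x 58 to 114 mm) carries a fixed sample channel (lying crosswise, along y) at x = 88 mm, standing to z = 42 mm.
- holder: Fixed holder: dark rail along its x, 24 mm wide, top at z 15 mm, x -55 to 70; stop face at x 62. Origin on bench below the bar centre's goal (there z 19; touching the stop x 7). Bar slides in along +x. Over the rail a 14 mm wide arm (top z 41, hinge posts 49 at x 116), sprung down, 2 N: nose at x 36, 3 mm over rail; its lip rises to x 12, 15 mm over rail; the bar itself lifts it (2-6 N). Lower the bar with its front end at x < 8.
- tin: Bystander: closed red tin with a pale lid, 72 mm diameter, 55 mm high, loose; origin at the centre of its underside. Leave it.
- hammer: Bystander: hammer lying on the bench, about 300 mm long, handle towards its -x, loose; leave it.
Things that resemble listed ones, but are neither listed nor needed, are in the scene too. Leave any black or turquoise look-alike of the part that bears sleeve_mid alone.

How it is judged:
At the end, for the whole second after the job is handed in: Sleeve, nut, channel upright (0.12 rad) on own tray floor (4 mm), within 42 mm of its centre in x and y; bar flat on the rail under the arm, centre within 12 mm of the holder origin along it, 10 mm across, 3 mm in height, 0.15 rad in line; all released, at rest; tin and hammer left (x of sleeve_mid in the frame of tray_sleeve between -0.042 and 0.042 m and y of sleeve_mid in the frame of tray_sleeve between -0.042 and 0.042 m and z of sleeve_mid in the frame of tray_sleeve below 0.022 m and angle between each of sleeve_mid, nut_mid, channel_mid's own z axis and vertical below 0.12 rad and linear speed of each of sleeve, nut, channel, bar below 0.02 m/s and x of nut_mid in the frame of tray_nut between -0.042 and 0.042 m and y of nut_mid in the frame of tray_nut between -0.042 and 0.042 m and z of nut_mid in the frame of tray_nut below 0.02 m and x of channel_mid in the frame of tray_channel between -0.042 and 0.042 m and y of channel_mid in the frame of tray_channel between -0.042 and 0.042 m and z of channel_mid in the frame of tray_channel below 0.022 m and x of bar_mid in the frame of holder between -0.012 and 0.012 m and y of bar_mid in the frame of holder between -0.01 and 0.01 m and z of bar_mid in the frame of holder between 0.016 and 0.0225 m and angle between the x axis of bar_mid and the x axis of holder, either way round below 0.15 rad and angle between the z axis of bar_mid and the z axis of holder, either way round below 0.08 rad); the robot touches nothing.
It fails at once if the tin is shifted by more than 30 mm (distance of tin from where it was at the start of the episode above 0.03 m).
It fails at once if the hammer is shifted by more than 30 mm (distance of hammer from where it was at the start of the episode above 0.03 m).
It also fails if it takes over 93 s, if anything falls off the work surface, if the arm or the gripper's body presses on something with over 40 N, if the wrist force passes 120 N, or if a joint passes its speed limit or range.

## Robot

A 7-joint arm with a two-finger parallel gripper is mounted at the origin on the work surface. World frame = base frame: x ahead of the robot, y to its left, z up, the work surface at z = 0. Lengths are in m, angles in rad, forces in N, time in s.
With the tool pointing down it reaches from about 0.4 to 0.85 m from the base axis. Payload 10.4 kg.
Tool frame: the origin (TCP) lies at the very end of the fingers, on their centre line; the grasp point (between the pads) lies 19 mm behind it; z points along the fingers, y is the direction in which the jaws open and shut (so a half turn about z gives the same grasp; the last joint's range is limited). The gripper opens to 85 mm and grips with 20 to 120 N. Pads are 22 mm wide; open, the fingers measure 114 mm over their backs; the gripper's body (76 mm by 85 mm) begins 54 mm behind the grasp point. The pads swing forward as they close: fully open they stand 13 mm farther back than shut.
Start: joints at [-1.265, 0.332, -0.065, 1.46, 0.022, 1.35, -0.088], TCP at [0.202, 0.592, 0.231] pointing down, gripper open.
Joint ranges: [-2.6, 2.6], [-0.5, 2.12], [-1.47, 1.34], [0.16, 2.42], [-1.27, 4.41], [0.06, 2.06], [-2.6, 2.6]. Speed limits (rad/s): [2.22, 2.22, 2.79, 2.79, 3.14, 3.14, 3.14].

## Interface

Orientations are given as a 3x3 rotation matrix whose columns are the frame's x, y, z axes.
In Python, from station import * gives the robot as it stands. The module is installed in compiled form; this text tells all that it offers.
- The arm moves only by the shell command python3 -m inch 'ROWS'. ROWS is JSON, a list of rows, each a list of 3 entries, a list of its own where there are three numbers: the gripper's target within -1 to 1 (shut at 1, half-way at 0, fully open at -1), then the shift along the world's x, y, z in mm, then the turn, a rotation vector about the world's x, y, z in rad. A call has 1 to 10 rows; each row is the pose to reach, as a shift and turn from the pose measured when the call began; what a row does not reach only later rows make up. A row lasts 1/12 s, in which the tool goes at most 41.7 mm and 7.16 degrees, less where a joint would pass 70% of its speed; a pose out of reach is approached as far as the arm can. A call with a gripper value outside its range is refused whole. The fingers move at their own pace and stop on an object; the grip force is fixed at half the most. Time passes only in rows, so rows that repeat a pose let the fingers close. It gives the time, the measured TCP pose, the force and the opening at its end, in the units of the state.
- sense(): the state, without advancing time (a new reading comes with each control period).
- camera(name): name is "scene" or "top" or "wrist"; returns the picture (384x512x3 uint8, red, green, blue); there is no depth.
- camera_info(name): a dict with "intrinsics" (3x3 intrinsics, pixels), "rvec" (rotation vector, rad) and "tvec" (3), from world to camera coordinates, as OpenCV has them. Camera axes: x right, y down, z forward; pixel columns grow to the right and rows downward; lengths in m; the calibration is good to about 2 mm. A picture is of the moment at which its call begins: read the wrist's pose just before it. camera_info takes no time and is no camera call; for the wrist camera it gives the pose at the moment of the call.
- job_done(): hands the job in, once; it reports no verdict.
The state is a dict: "time_s": time; "joints": joint angles; "dq": joint speeds; "joint_efforts": joint torques, N m; "tcp_pos": TCP position; "ee_rot": TCP orientation; "ft_force": force on the tool from outside, world axes, zero at the start; "ft_torque": the same for the moment, N m; "finger_gap": finger opening in m.
Only numpy, scipy, OpenCV 4.12 (cv2) and the standard library are available. Lean on these libraries where they do the work, as an engineer would, in place of code of your own. Each camera call takes 0.05 s, during which the arm holds its last target.

## Working session

There is one attempt and no reset: what is moved stays moved. The work goes in short steps, Python scripts to look and compute and a shell command to move; the robot and the scene stay as the last step left them, time stands still between calls to the robot, and variables do not carry over. Pictures are saved under pics/ and viewed, and the job is handed in when it is done.

```bash
mkdir -p pics
python3 - <<'E'
from station import *
import cv2,numpy as np
s=sense();print(s['time_s'],s['tcp_pos'],s['ee_rot'],s['finger_gap'])
for n in ['scene','top']:
    cv2.imwrite(f'pics/{n}0.png',cv2.cvtColor(camera(n),cv2.COLOR_RGB2BGR))
    i=camera_info(n);print(n,i)
E
```

```text
0.0 [0.2017137  0.59115906 0.23051096] [[-9.46423334e-01  3.22928344e-01 -3.96919233e-04]
 [ 3.22928582e-01  9.46422360e-01 -1.35952504e-03]
 [-6.33759343e-05 -1.41486279e-03 -9.99998997e-01]] 0.08554580845850263
scene {'intrinsics': array([[440.75800212,   0.        , 255.59074363],
       [  0.        , 440.75800212, 192.93813333],
       [  0.        ,   0.        ,   1.        ]]), 'rvec': array([ 1.99889725,  1.28153557, -0.5952971 ]), 'tvec': array([-0.22933534, -0.2633608 ,  1.68731504])}
top {'intrinsics': array([[460.09828264,   0.        , 263.6268087 ],
       [  0.        , 460.09828264, 188.97865635],
       [  0.        ,   0.        ,   1.        ]]), 'rvec': array([ 2.13945337, -2.10399419,  0.21523925]), 'tvec': array([0.0163073 , 0.48106298, 1.1727097 ])}
```

View pics/scene0.png

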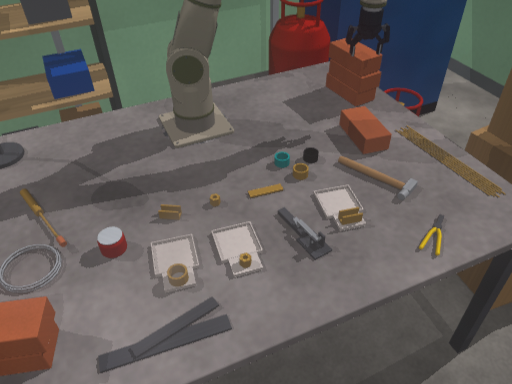

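View pics/top0.png

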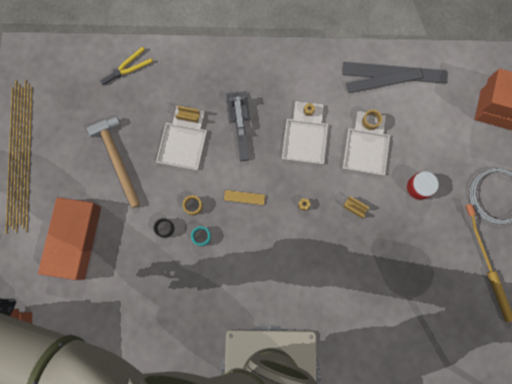

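Run:
```python
import cv2
a=cv2.imread('pics/top0.png')
cv2.imwrite('pics/top0L.png',cv2.resize(a[0:384,0:256],None,fx=2.3*.67,fy=2.3*.67,interpolation=2) if 0 else cv2.resize(a[60:260,60:320],None,fx=3,fy=3,interpolation=2))
cv2.imwrite('pics/top0R.png',cv2.resize(a[150:350,252:512],None,fx=3,fy=3,interpolation=2))
```

```text
(no output)
```

View zooms.

The top view shows the sleeve at about (192,205), bar (245,198), nut (305,204) and channel (357,207). The channel tray is at (182,145), the nut tray at (305,142), the sleeve tray at (367,155) and the holder at (240,125). I'll zoom in on these.

View pics/top0L.png

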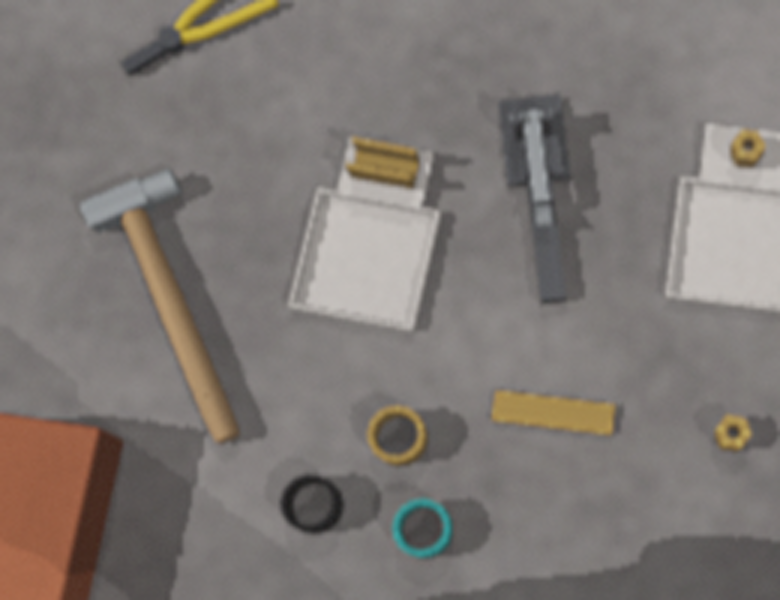

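```bash
cat > h.py <<'E'
import cv2,numpy as np
from station import *
def cam(n):
    i=camera_info(n);R=cv2.Rodrigues(i['rvec'])[0];t=np.array(i['tvec']);return i['intrinsics'],R,t
def ray(px,z,c):
    K,R,t=c;d=R.T@np.linalg.inv(K)@np.array([px[0],px[1],1.]);o=-R.T@t
    return o+d*(z-o[2])/d[2]
def proj(P,c):
    K,R,t=c;q=K@(R@np.array(P,float)+t);return q[:2]/q[2]
def rect(px,z,c):
    w=np.array([ray(p,z,c)[:2] for p in px],np.float32)*1000
    return cv2.minAreaRect(w)
E
python3 - <<'E'
from h import *
a=cv2.imread('pics/top0.png');c=cam('top')
hsv=cv2.cvtColor(a,cv2.COLOR_BGR2HSV)
m=cv2.inRange(hsv,(12,90,60),(32,255,255))
cs,_=cv2.findContours(m,cv2.RETR_EXTERNAL,cv2.CHAIN_APPROX_NONE)
for k in cs:
    if cv2.contourArea(k)<40: continue
    x,y,w,h=cv2.boundingRect(k)
    if not(90<y<230 and 140<x<400):continue
    for z in (0.008,0.026,0.03,):
        r=rect(k[:,0],z,c);print((x,y,w,h),z,np.round(r[0],1),np.round(r[1],1),round(r[2],1))
w=cv2.inRange(hsv,(0,0,165),(180,50,255))
cs,_=cv2.findContours(w,cv2.RETR_EXTERNAL,cv2.CHAIN_APPROX_NONE)
for k in cs:
    if cv2.contourArea(k)<300: continue
    x,y,ww,h=cv2.boundingRect(k)
    r=rect(k[:,0],.012,c);print('white',(x,y,ww,h),np.round(r[0],1),np.round(r[1],1),round(r[2],1))
cv2.imwrite('pics/m0.png',np.hstack([m,w])[80:240])
E
```

```text
(298, 198, 12, 12) 0.008 [449.  -86.1] [27.8 32.3] 57.0
(298, 198, 12, 12) 0.026 [446.  -84.4] [27.4 31.8] 57.0
(298, 198, 12, 12) 0.03 [445.3 -84. ] [27.3 31.7] 57.0
(344, 197, 25, 21) 0.008 [ 443.9 -227.4] [62.8 36.4] 60.3
(344, 197, 25, 21) 0.026 [ 441.  -223.7] [61.9 35.8] 60.3
(344, 197, 25, 21) 0.03 [ 440.3 -222.8] [61.7 35.7] 60.3
(183, 195, 19, 20) 0.008 [442.1 218. ] [52.5 48.9] 2.4
(183, 195, 19, 20) 0.026 [439.2 215.3] [51.7 48.2] 2.4
(183, 195, 19, 20) 0.03 [438.5 214.7] [51.5 48. ] 2.4
(224, 190, 41, 15) 0.008 [464.9  77. ] [110.3  28.1] 84.2
(224, 190, 41, 15) 0.026 [461.7  76.4] [108.7  27.7] 84.2
(224, 190, 41, 15) 0.03 [461.   76.2] [108.4  27.6] 84.2
(363, 110, 19, 19) 0.008 [ 695.1 -278.9] [47.7 57.8] 63.2
(363, 110, 19, 19) 0.026 [ 688.5 -274.4] [47. 57.] 63.2
(363, 110, 19, 19) 0.03 [ 687.1 -273.4] [46.9 56.8] 63.2
(176, 106, 23, 16) 0.008 [702.1 242.5] [62.3 36.5] 81.1
(176, 106, 23, 16) 0.026 [695.4 239.4] [61.3 35.9] 81.1
(176, 106, 23, 16) 0.03 [693.9 238.8] [61.1 35.8] 81.1
(304, 104, 11, 11) 0.008 [722.1 -99.5] [26.5 31.8] 46.9
(304, 104, 11, 11) 0.026 [715.1 -97.6] [26.1 31.4] 46.9
(304, 104, 11, 11) 0.03 [713.5 -97.2] [26.1 31.3] 46.9
white (414, 172, 24, 23) [ 512.3 -419.7] [61.7 64.3] 1.0
white (343, 129, 47, 46) [ 599.3 -258.7] [115.6 115.3] 81.1
white (161, 117, 45, 53) [614.9 246.7] [101.8 135.7] 79.4
white (286, 101, 42, 63) [653.7 -97.2] [103.2 172.2] 83.5
```

View pics/m0.png

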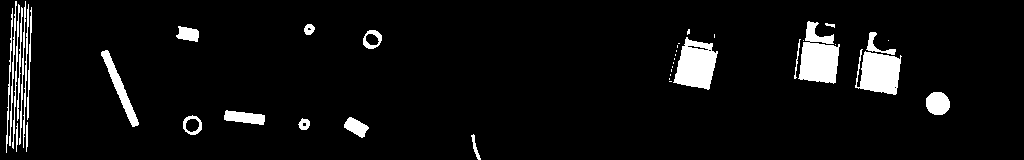

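```bash
python3 -m inch '[[-1,[100,-200,70],[0,0,0.33]],[-1,[200,-400,70],[0,0,0.33]],[-1,[230,-440,70],[0,0,0.33]],[-1,[230,-440,70],[0,0,0.33]],[-1,[230,-440,70],[0,0,0.33]],[-1,[230,-440,70],[0,0,0.33]],[-1,[230,-440,70],[0,0,0.33]],[-1,[230,-440,70],[0,0,0.33]],[-1,[230,-440,70],[0,0,0.33]],[-1,[230,-440,70],[0,0,0.33]]]'; python3 -m inch '[[-1,[0,0,0],[0,0,0]],[-1,[0,0,0],[0,0,0]]]'
cat >> h.py <<'E'
def shot(n,f):
    c=cam(n);im=cv2.cvtColor(camera(n),cv2.COLOR_RGB2BGR);cv2.imwrite(f'pics/{f}.png',im);return im,c
E
python3 - <<'E'
from h import *
s=sense();print(s['time_s'],s['tcp_pos'],s['ee_rot'].round(3),s['joints'])
im,c=shot('wrist','w1');shot('top','t1')
E
```

```text
time_s: 0.93
tcp_pos: [0.3925, 0.2242, 0.2903]
ee_rot: [[-1.0, -0.001, -0.0], [-0.001, 1.0, -0.001], [0.0, -0.001, -1.0]]
ft_force: [1.0, 0.6, -0.2]
finger_gap: 0.0852
time_s: 1.1
tcp_pos: [0.3936, 0.222, 0.2906]
ee_rot: [[-1.0, 0.004, 0.0], [0.004, 1.0, -0.0], [-0.0, -0.0, -1.0]]
ft_force: [-0.8, 0.8, -1.0]
finger_gap: 0.0851
1.1 [0.39357264 0.22197176 0.29058126] [[-1.     0.004  0.   ]
 [ 0.004  1.    -0.   ]
 [-0.    -0.    -1.   ]] [-0.82559341 -0.09164321  0.19721854  1.80567995  0.0186406   1.42591627
  0.93508582]
```

View pics/w1.png

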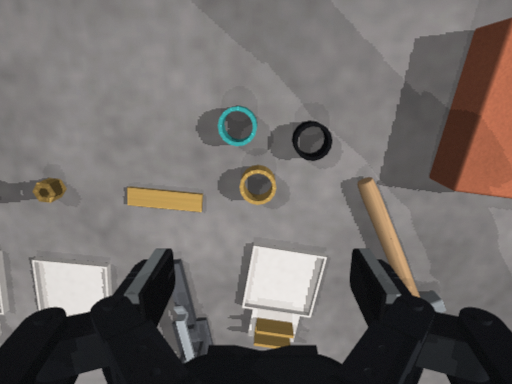

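The wrist view shows the sleeve at (258,186), bar (165,199), nut (49,190), the teal and black rings at (237,126) and (312,140), and the channel tray at (285,280). Next I compute positions from it.

```bash
cat >> h.py <<'E'
def brass(im,c,zs,lo=(12,90,60),hi=(32,255,255),amin=60,box=None):
    hsv=cv2.cvtColor(im,cv2.COLOR_BGR2HSV);m=cv2.inRange(hsv,lo,hi)
    cs,_=cv2.findContours(m,cv2.RETR_EXTERNAL,cv2.CHAIN_APPROX_NONE)
    for k in cs:
        if cv2.contourArea(k)<amin: continue
        b=cv2.boundingRect(k)
        for z in zs:
            r=rect(k[:,0],z,c);bp=cv2.boxPoints(r);e0=bp[1]-bp[0];e1=bp[2]-bp[1]
            e=e0 if np.linalg.norm(e0)>np.linalg.norm(e1) else e1
            print(b,z,np.round(r[0],1),np.round(sorted(r[1]),1),'long-axis yaw',round(np.degrees(np.arctan2(e[1],e[0]))%180,1))
E
python3 - <<'E'
from h import *
c=cam('wrist');im=cv2.imread('pics/w1.png')
brass(im,c,(0.008,0.03))
hsv=cv2.cvtColor(im,cv2.COLOR_BGR2HSV);w=cv2.inRange(hsv,(0,0,165),(180,50,255))
cs,_=cv2.findContours(w,cv2.RETR_EXTERNAL,cv2.CHAIN_APPROX_NONE)
for k in cs:
    if cv2.contourArea(k)>500:
        r=rect(k[:,0],.012,c);print(cv2.boundingRect(k),np.round(r[0]),np.round(r[1]),r[2])
for p in [(252,247),(326,257),(316,318),(243,308)]: print(p,ray(p,.012,c).round(4))
E
```

```text
(254, 318, 39, 31) 0.008 [708.1 243.7] [58.6 66.1] long-axis yaw 80.3
(254, 318, 39, 31) 0.03 [687.6 242.7] [55.6 62.6] long-axis yaw 80.3
(127, 187, 76, 25) 0.008 [461.8  80.4] [ 29.  110.2] long-axis yaw 84.4
(127, 187, 76, 25) 0.03 [454.1  87.9] [ 27.5 104.5] long-axis yaw 84.4
(358, 178, 62, 120) 0.008 [533.  421.5] [ 24.8 229.9] long-axis yaw 26.3
(358, 178, 62, 120) 0.03 [521.6 411.3] [ 23.5 217.9] long-axis yaw 26.3
(33, 178, 33, 25) 0.008 [448.  -86.3] [33.1 48.2] long-axis yaw 110.7
(33, 178, 33, 25) 0.03 [441.  -70.2] [31.4 45.7] long-axis yaw 110.7
(239, 165, 37, 40) 0.008 [440.1 217.9] [52.4 58.6] long-axis yaw 165.8
(239, 165, 37, 40) 0.03 [433.5 218.3] [49.7 55.5] long-axis yaw 165.8
(32, 260, 78, 56) [615. -81.] [120. 103.] 84.005859375
(242, 246, 85, 96) [628. 253.] [116. 170.] 80.16216278076172
(252, 247) [0.5381 0.2088 0.012 ]
(326, 257) [0.5552 0.3236 0.012 ]
(316, 318) [0.6702 0.3145 0.012 ]
(243, 308) [0.6505 0.193  0.012 ]
```

```bash
python3 -m inch '[[-1,[43,-5,-100],[0,0,0]],[-1,[43,-5,-100],[0,0,0]],[-1,[43,-5,-100],[0,0,0]],[-1,[43,-5,-200],[0,0,0]],[-1,[43,-5,-200],[0,0,0]],[-1,[43,-5,-200],[0,0,0]],[-1,[43,-5,-240],[0,0,0]],[-1,[43,-5,-240],[0,0,0]]]'
python3 - <<'E'
from h import *
s=sense();print(s['tcp_pos'])
im,c=shot('wrist','w2');print(camera_info('wrist'))
E
```

```text
time_s: 1.87
tcp_pos: [0.4303, 0.2193, 0.0437]
ee_rot: [[-1.0, -0.005, -0.009], [-0.005, 1.0, -0.007], [0.009, -0.007, -1.0]]
ft_force: [-2.1, -0.1, -1.2]
finger_gap: 0.0852
[0.43027456 0.21933585 0.0436799 ]
{'intrinsics': array([[304.73548785,   0.        , 262.04851073],
       [  0.        , 304.73548785, 191.79272943],
       [  0.        ,   0.        ,   1.        ]]), 'rvec': array([-2.04874048, -2.05988506, -0.31198999]), 'tvec': array([-0.21697449, -0.39582661,  0.07415366])}
```

View pics/w2.png

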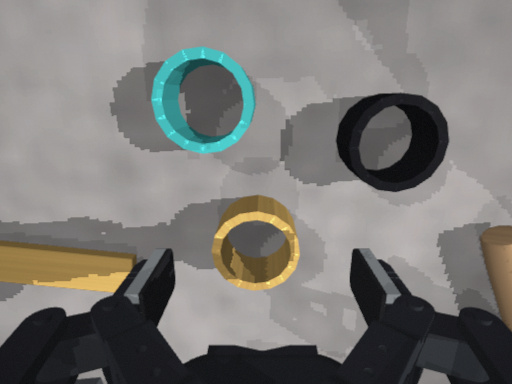

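The sleeve's top rim is centred at about (256,250), between the fingers, and the bar end clears the left finger. I'll work out the offset.

Run:
```python
from h import *
c=cam('wrist');s=sense();print(s['time_s'],s['tcp_pos'],s['finger_gap'])
for p in [(256,250),(213,250),(299,250),(256,211),(256,290)]: print(ray(p,.03,c).round(4))
```

```text
1.9167 [0.43176456 0.2198073  0.04693994] 0.0851482675890225
[0.4398 0.2156 0.03  ]
[0.44   0.1906 0.03  ]
[0.4396 0.2406 0.03  ]
[0.4155 0.2157 0.03  ]
[0.467  0.2156 0.03  ]
```

```bash
python3 -m inch '[[-1,[8,-4,0],[0,0,0]],[-1,[8,-4,-20],[0,0,0]],[-1,[8,-4,-36],[0,0,0]],[-1,[8,-4,-36],[0,0,0]],[1,[8,-4,-36],[0,0,0]],[1,[8,-4,-36],[0,0,0]],[1,[8,-4,-36],[0,0,0]],[1,[8,-4,-36],[0,0,0]],[1,[8,-4,-36],[0,0,0]],[1,[8,-4,-36],[0,0,0]]]'
python3 -m inch '[[1,[0,0,0],[0,0,0]],[1,[0,0,0],[0,0,0]],[1,[0,0,0],[0,0,0]]]'
```

```text
time_s: 2.75
tcp_pos: [0.4409, 0.2166, 0.0131]
ee_rot: [[-1.0, -0.005, -0.005], [-0.005, 1.0, -0.004], [0.005, -0.003, -1.0]]
ft_force: [-4.5, -2.3, 14.1]
finger_gap: 0.0485
time_s: 3.0
tcp_pos: [0.4411, 0.2168, 0.0137]
ee_rot: [[-1.0, -0.005, -0.004], [-0.005, 1.0, -0.003], [0.004, -0.003, -1.0]]
ft_force: [-0.0, -0.0, -0.9]
finger_gap: 0.0479
```

```bash
python3 -m inch '[[1,[0,0,40],[0,0,0]],[1,[0,0,80],[0,0,0]],[1,[0,0,110],[0,0,0]],[1,[30,-80,110],[0,0,-0.1]],[1,[50,-160,110],[0,0,-0.2]],[1,[75,-240,110],[0,0,-0.3]],[1,[100,-320,110],[0,0,-0.4]],[1,[130,-400,110],[0,0,-0.5]],[1,[158,-475,110],[0,0,-0.5]],[1,[158,-475,110],[0,0,-0.5]]]'
python3 -m inch '[[1,[0,0,0],[0,0,0]],[1,[0,0,0],[0,0,0]]]'
```

```text
time_s: 3.83
tcp_pos: [0.5317, -0.0623, 0.1238]
ee_rot: [[-0.88, 0.476, -0.005], [0.476, 0.88, -0.0], [0.004, -0.003, -1.0]]
ft_force: [0.6, 1.6, -1.7]
finger_gap: 0.0485
time_s: 4.0
tcp_pos: [0.5317, -0.0656, 0.1237]
ee_rot: [[-0.877, 0.48, -0.005], [0.48, 0.877, -0.002], [0.004, -0.004, -1.0]]
ft_force: [0.0, 1.0, -1.9]
finger_gap: 0.0479
```

Remaining shift to the sleeve tray centre (598,-258) is about (66,-192).

```bash
python3 -m inch '[[1,[66,-192,0],[0,0,0]],[1,[66,-192,0],[0,0,0]],[1,[66,-192,0],[0,0,0]],[1,[66,-192,0],[0,0,0]],[1,[66,-192,0],[0,0,0]],[1,[66,-192,0],[0,0,0]],[1,[66,-192,0],[0,0,0]],[1,[66,-192,-40],[0,0,0]],[1,[66,-192,-40],[0,0,0]]]'
python3 - <<'E'
from h import *
s=sense();print(s['tcp_pos'])
shot('wrist','w3')
im,c=shot('top','t3')
cv2.imwrite('pics/t3z.png',cv2.resize(im[80:230,270:470],None,fx=4,fy=4))
E
```

```text
time_s: 4.75
tcp_pos: [0.5955, -0.2534, 0.078]
ee_rot: [[-0.878, 0.478, -0.012], [0.478, 0.878, 0.003], [0.012, -0.004, -1.0]]
ft_force: [-1.4, 1.3, -3.7]
finger_gap: 0.0483
[ 0.59547563 -0.25344008  0.0780114 ]
```

View pics/w3.png

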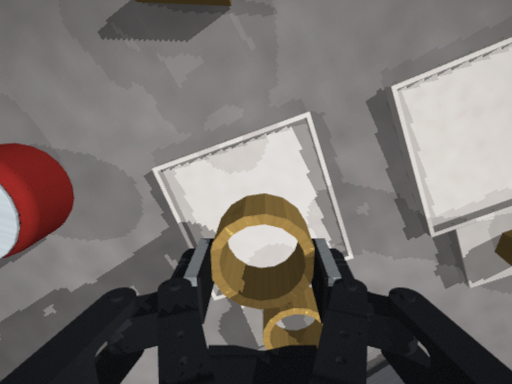

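View pics/t3z.png

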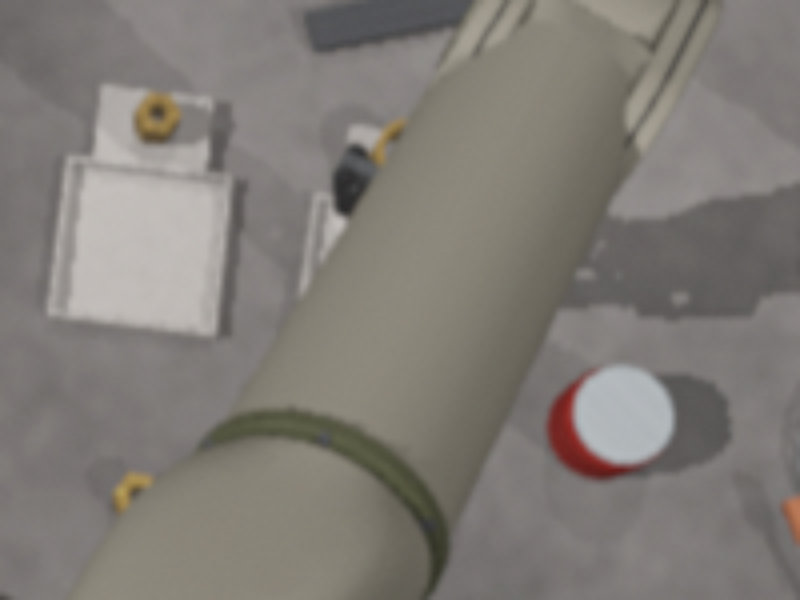

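The sleeve is held upright and the tray corners are at (155,168), (311,115) and (352,257). I'll check the tray centre.

Run:
```python
from h import *
c=cam('wrist');s=sense();print(s['tcp_pos'])
P=[ray(p,.012,c)[:2] for p in [(154,168),(311,114),(352,257)]]
print(np.round(P,4),(P[0]+P[2])/2)
```

```text
[ 0.59722945 -0.25490957  0.08302367]
[[ 0.5354 -0.3101]
 [ 0.5553 -0.1951]
 [ 0.6689 -0.2143]] [ 0.60213151 -0.2621927 ]
```

```bash
python3 -m inch '[[1,[4,-6,-20],[0,0,0]],[1,[4,-6,-40],[0,0,0]],[1,[4,-6,-55],[0,0,0]],[1,[4,-6,-62],[0,0,0]],[1,[4,-6,-65],[0,0,0]],[1,[4,-6,-65],[0,0,0]],[1,[4,-6,-65],[0,0,0]]]'
```

```text
time_s: 5.43
tcp_pos: [0.6019, -0.261, 0.0192]
ee_rot: [[-0.878, 0.478, -0.007], [0.478, 0.878, 0.0], [0.006, -0.003, -1.0]]
ft_force: [0.7, 0.1, -1.4]
finger_gap: 0.0485
```

```bash
python3 -m inch '[[1,[0,0,-2],[0,0,0]],[1,[0,0,-2],[0,0,0]],[-0.4,[0,0,-2],[0,0,0]],[-0.4,[0,0,-2],[0,0,0]],[-0.4,[0,0,-2],[0,0,0]],[-0.4,[0,0,-2],[0,0,0]],[-0.4,[0,0,-2],[0,0,0]]]'
```

```text
time_s: 6.02
tcp_pos: [0.6019, -0.2611, 0.0173]
ee_rot: [[-0.878, 0.478, -0.007], [0.478, 0.878, 0.0], [0.006, -0.003, -1.0]]
ft_force: [-0.9, -0.4, -0.1]
finger_gap: 0.06
```

```bash
python3 -m inch '[[-0.4,[0,0,40],[0,0,0]],[-0.4,[0,0,80],[0,0,0]],[-1,[0,0,120],[0,0,-0.1]],[-1,[-30,5,150],[0,0,-0.2]],[-1,[-60,10,150],[0,0,-0.3]],[-1,[-90,20,150],[0,0,-0.5]],[-1,[-120,30,150],[0,0,-0.6]],[-1,[-150,30,150],[0,0,-0.7]],[-1,[-200,30,150],[0,0,-0.8]],[-1,[-200,30,150],[0,0,-0.9]]]'
python3 -m inch '[[-1,[-20,0,0],[0,0,-0.12]],[-1,[-20,0,0],[0,0,-0.24]],[-1,[-20,0,0],[0,0,-0.36]],[-1,[-20,0,0],[0,0,-0.48]],[-1,[-20,0,0],[0,0,-0.6]],[-1,[-20,0,0],[0,0,-0.7]],[-1,[-20,0,0],[0,0,-0.7]]]'
python3 - <<'E'
from h import *
s=sense();print(s['tcp_pos'])
im,c=shot('wrist','w4')
brass(im,c,(.003,.006,.03))
E
```

```text
time_s: 6.85
tcp_pos: [0.3966, -0.2316, 0.1666]
ee_rot: [[-0.162, 0.987, -0.005], [0.987, 0.162, 0.009], [0.009, -0.004, -1.0]]
ft_force: [0.4, -0.6, 0.2]
finger_gap: 0.0852
time_s: 7.43
tcp_pos: [0.3765, -0.2317, 0.1667]
ee_rot: [[0.516, 0.856, 0.002], [0.856, -0.516, 0.01], [0.01, -0.003, -1.0]]
ft_force: [-0.3, 0.7, -0.3]
finger_gap: 0.0854
[ 0.3765022  -0.23168501  0.16673747]
(299, 107, 39, 67) 0.003 [ 442.  -230.7] [36.5 65.8] long-axis yaw 59.2
(299, 107, 39, 67) 0.006 [ 441.7 -230.1] [36.2 65.1] long-axis yaw 59.2
(299, 107, 39, 67) 0.03 [ 439.8 -225. ] [33.3 60. ] long-axis yaw 59.2
(455, 48, 57, 63) 0.003 [ 601.1 -264. ] [52.4 55. ] long-axis yaw 71.0
(455, 48, 57, 63) 0.006 [ 599.3 -263. ] [51.9 54.5] long-axis yaw 71.0
(455, 48, 57, 63) 0.03 [ 584.9 -255.3] [47.8 50.1] long-axis yaw 71.0
(229, 0, 34, 17) 0.003 [442.4 -94.2] [12.5 29. ] long-axis yaw 148.9
(229, 0, 34, 17) 0.006 [442.2 -94.9] [12.4 28.7] long-axis yaw 148.9
(229, 0, 34, 17) 0.03 [ 440.2 -100.6] [11.4 26.4] long-axis yaw 148.9
```

View pics/w4.png

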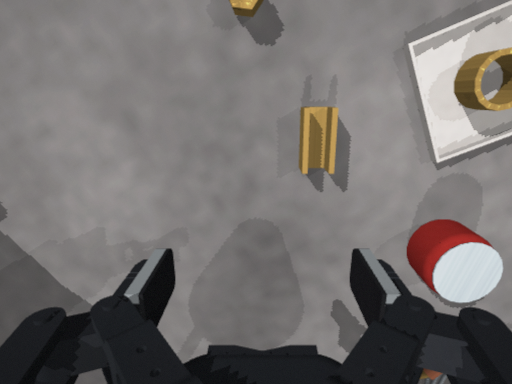

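Sleeve stands in its tray. The channel is at about (440.5,-226) mm with yaw 59°, matching the gripper.

```bash
python3 -m inch '[[-1,[30,3,-30],[0,0,0]],[-1,[64,6,-60],[0,0,0]],[-1,[64,6,-90],[0,0,0]],[-1,[64,6,-115],[0,0,0]],[-1,[64,6,-115],[0,0,0]],[-1,[64,6,-115],[0,0,0]],[-1,[64,6,-115],[0,0,0]]]'
python3 - <<'E'
from h import *
s=sense();print(s['tcp_pos'])
im,c=shot('wrist','w5')
brass(im,c,(.006,.03,))
E
```

```text
time_s: 8.07
tcp_pos: [0.441, -0.2263, 0.0532]
ee_rot: [[0.51, 0.86, 0.003], [0.86, -0.51, 0.01], [0.01, -0.002, -1.0]]
ft_force: [-0.1, -0.3, 0.2]
finger_gap: 0.0855
[ 0.44095657 -0.22634389  0.05318069]
(235, 172, 53, 104) 0.006 [ 437.6 -231.9] [34.4 75.3] long-axis yaw 59.3
(235, 172, 53, 104) 0.03 [ 443.1 -222.8] [30.  65.8] long-axis yaw 59.3
(467, 98, 45, 87) 0.006 [ 586.6 -258.3] [26.7 54.8] long-axis yaw 73.0
(467, 98, 45, 87) 0.03 [ 573.2 -245.9] [23.3 47.9] long-axis yaw 73.0
(96, 0, 77, 40) 0.006 [441.1 -89.7] [19.2 40.8] long-axis yaw 149.3
(96, 0, 77, 40) 0.03 [446.2 -98.6] [16.8 35.6] long-axis yaw 149.3
```

View pics/w5.png

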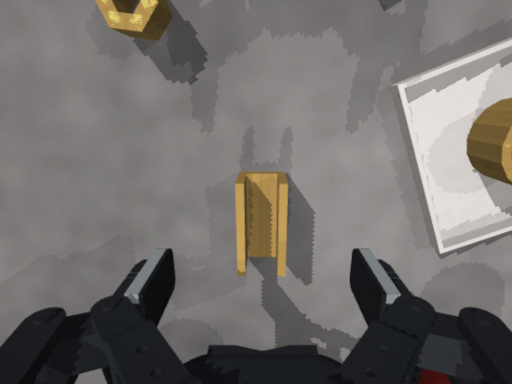

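Channel is centred between the fingers and aligned. Now down and grip.

```bash
python3 -m inch '[[-1,[0,0,-25],[0,0,0]],[-1,[0,0,-40],[0,0,0]],[-1,[0,0,-40],[0,0,0]],[1,[0,0,-40],[0,0,0]],[1,[0,0,-40],[0,0,0]],[1,[0,0,-40],[0,0,0]],[1,[0,0,-40],[0,0,0]],[1,[0,0,-40],[0,0,0]],[1,[0,0,-40],[0,0,0]],[1,[0,0,-40],[0,0,0]]]'
python3 -m inch '[[1,[0,0,0],[0,0,0]],[1,[0,0,0],[0,0,0]],[1,[0,0,0],[0,0,0]],[1,[0,0,0],[0,0,0]]]'
```

```text
time_s: 8.95
tcp_pos: [0.4421, -0.2265, 0.0146]
ee_rot: [[0.51, 0.86, 0.006], [0.86, -0.51, 0.01], [0.012, 0.0, -1.0]]
ft_force: [-1.6, 0.8, 9.3]
finger_gap: 0.0285
time_s: 9.28
tcp_pos: [0.4421, -0.2264, 0.0147]
ee_rot: [[0.51, 0.86, 0.006], [0.86, -0.51, 0.01], [0.012, 0.0, -1.0]]
ft_force: [-0.3, 0.1, 1.9]
finger_gap: 0.0282
```

```bash
python3 -m inch '[[1,[0,0,40],[0,0,0]],[1,[0,0,80],[0,0,0]],[1,[0,0,110],[0,0,0]],[1,[162,483,110],[0,0,0.39]],[1,[162,483,110],[0,0,0.39]],[1,[162,483,110],[0,0,0.39]],[1,[162,483,110],[0,0,0.39]],[1,[162,483,110],[0,0,0.39]],[1,[162,483,110],[0,0,0.39]],[1,[162,483,110],[0,0,0.39]]]'
```

```text
time_s: 10.12
tcp_pos: [0.5349, 0.0522, 0.1246]
ee_rot: [[0.145, 0.989, 0.002], [0.989, -0.145, 0.012], [0.012, -0.0, -1.0]]
ft_force: [0.7, -0.3, -0.5]
finger_gap: 0.0286
```

```bash
python3 -m inch '[[1,[69,205,0],[0,0,0]],[1,[69,205,0],[0,0,0]],[1,[69,205,0],[0,0,0]],[1,[69,205,0],[0,0,0]],[1,[69,205,0],[0,0,0]],[1,[69,205,0],[0,0,0]],[1,[69,205,0],[0,0,0]],[1,[69,205,-30],[0,0,0]],[1,[69,205,-30],[0,0,0]]]'
python3 - <<'E'
from h import *
s=sense();print(s['tcp_pos'])
shot('wrist','w6')
E
```

```text
time_s: 10.87
tcp_pos: [0.6015, 0.2555, 0.0899]
ee_rot: [[0.145, 0.989, -0.004], [0.989, -0.145, 0.008], [0.007, -0.005, -1.0]]
ft_force: [-1.6, -1.0, -3.1]
finger_gap: 0.0289
[0.60154787 0.2554826  0.08985582]
```

View pics/w6.png

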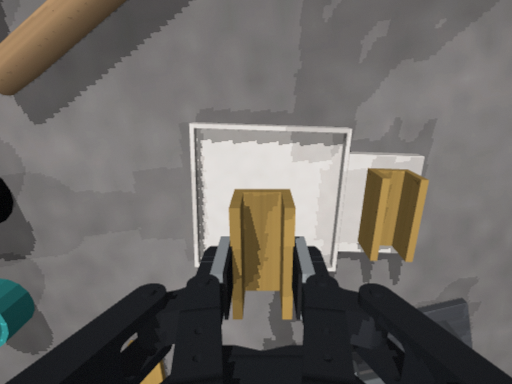

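The channel is parallel to the tray. Tray corners are about (191,125), (350,129), (337,271) and (196,268).

Run:
```python
from h import *
c=cam('wrist');s=sense();print(s['time_s'],s['tcp_pos'])
P=np.array([ray(p,.012,c)[:2] for p in [(191,125),(350,129),(337,271),(196,268)]])
print(np.round(P,4),P.mean(0),(P[0]+P[2])/2)
```

```text
10.9167 [0.60196651 0.25543317 0.09184113]
[[0.5601 0.3196]
 [0.6722 0.3003]
 [0.6546 0.1855]
 [0.5392 0.2051]] [0.6065413  0.25260579] [0.60736136 0.25254303]
```

```bash
python3 -m inch '[[1,[4,-3,-30],[0,0,0]],[1,[4,-3,-50],[0,0,0]],[1,[4,-3,-65],[0,0,0]],[1,[4,-3,-72],[0,0,0]],[1,[4,-3,-73],[0,0,0]],[1,[4,-3,-74],[0,0,0]],[1,[4,-3,-74],[0,0,0]]]'
```

```text
time_s: 11.5
tcp_pos: [0.6067, 0.2526, 0.0193]
ee_rot: [[0.146, 0.989, -0.002], [0.989, -0.146, 0.009], [0.009, -0.003, -1.0]]
ft_force: [-0.3, 0.1, -1.0]
finger_gap: 0.0288
```

```bash
python3 -m inch '[[1,[0,0,-1.5],[0,0,0]],[1,[0,0,-1.5],[0,0,0]],[-0.2,[0,0,-1.5],[0,0,0]],[-0.2,[0,0,-1.5],[0,0,0]],[-0.2,[0,0,-1.5],[0,0,0]],[-0.2,[0,0,-1.5],[0,0,0]],[-0.2,[0,0,-1.5],[0,0,0]]]'
python3 -m inch '[[-0.2,[0,0,40],[0,0,0]],[-0.2,[0,0,80],[0,0,0]],[-0.2,[0,0,120],[0,0,0]],[-0.2,[0,0,150],[0,0,0]],[-1,[-60,-60,150],[0,0,0]],[-1,[-140,-160,150],[0,0,0]],[-1,[-200,-260,150],[0,0,0]],[-1,[-200,-330,150],[0,0,0]],[-1,[-200,-330,150],[0,0,0]],[-1,[-200,-330,150],[0,0,0]]]'
python3 -m inch '[[-1,[0,0,0],[0,0,0]],[-1,[0,0,0],[0,0,0]]]'
python3 - <<'E'
from h import *
im,c=shot('wrist','w7');s=sense();print(s['tcp_pos'])
brass(im,c,(.008,.026))
E
```

```text
time_s: 12.08
tcp_pos: [0.6067, 0.2526, 0.0178]
ee_rot: [[0.146, 0.989, -0.002], [0.989, -0.146, 0.009], [0.009, -0.003, -1.0]]
ft_force: [1.0, -0.7, -0.6]
finger_gap: 0.0514
time_s: 12.92
tcp_pos: [0.4682, 0.0446, 0.1678]
ee_rot: [[0.146, 0.989, -0.002], [0.989, -0.146, 0.01], [0.01, -0.003, -1.0]]
ft_force: [2.4, -0.5, 0.6]
finger_gap: 0.0854
time_s: 13.08
tcp_pos: [0.4675, 0.0427, 0.1683]
ee_rot: [[0.149, 0.989, -0.001], [0.989, -0.149, 0.012], [0.012, -0.003, -1.0]]
ft_force: [0.1, 1.8, 0.4]
finger_gap: 0.0855
[0.46819351 0.04442205 0.16826108]
(248, 270, 26, 38) 0.008 [445.6 -90.3] [29.1 49.6] long-axis yaw 82.0
(248, 270, 26, 38) 0.026 [447.6 -77.8] [27.3 46.7] long-axis yaw 82.0
(487, 255, 25, 37) 0.008 [ 715.9 -112. ] [26.4 50.2] long-axis yaw 95.0
(487, 255, 25, 37) 0.026 [701.8 -98.3] [24.8 47.2] long-axis yaw 95.0
(237, 85, 34, 112) 0.008 [464.8  76.3] [ 27.8 109.4] long-axis yaw 84.0
(237, 85, 34, 112) 0.026 [465.7  78.8] [ 26.1 102.9] long-axis yaw 84.0
```

View pics/w7.png

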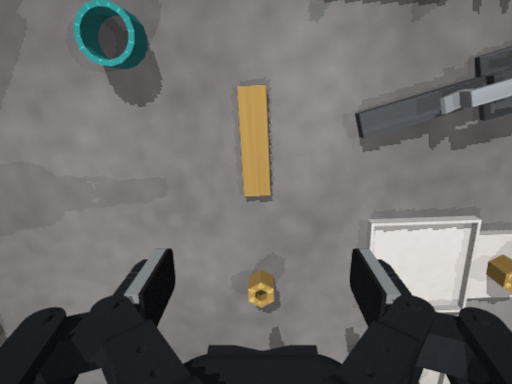

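The bar is at (254,140), the nut at (261,289) and the holder rail runs from (360,125) to the right. I'll zoom in on rail and nut.

Run:
```python
import cv2,numpy as np
a=cv2.imread('pics/w7.png')
cv2.imwrite('pics/w7z.png',cv2.resize(a[30:160,340:512],None,fx=4.6,fy=4.6,interpolation=2))
cv2.imwrite('pics/w7n.png',cv2.resize(a[255:325,225:300],None,fx=7,fy=7,interpolation=2))
```

```text
(no output)
```

View pics/w7z.png

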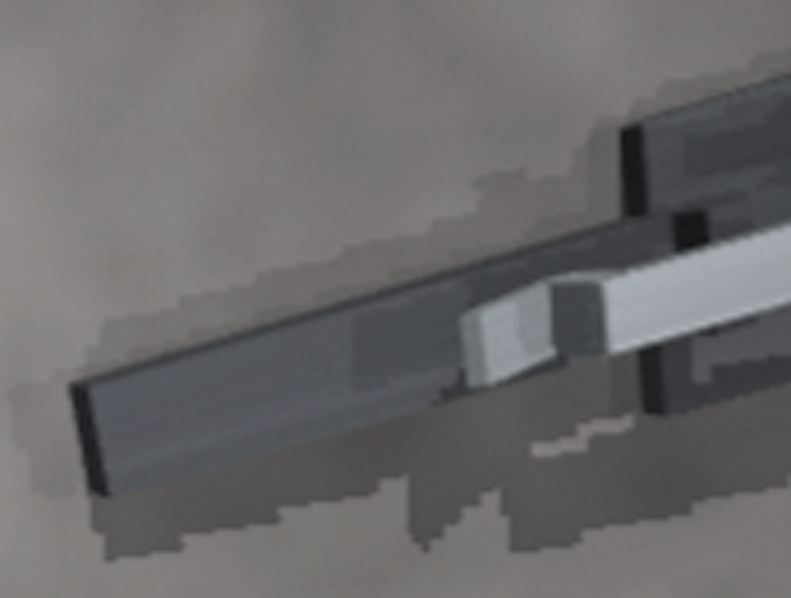

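View pics/w7n.png

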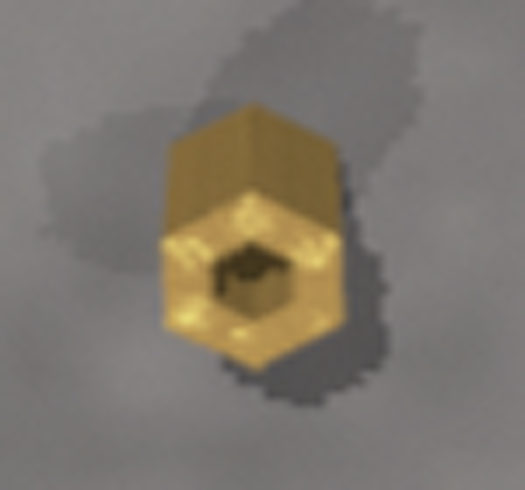

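Run:
```python
from h import *
c=cam('wrist')
f=lambda p,z:ray((340+p[0]/4.6,30+p[1]/4.6),z,c)[:2]*1000
A,B,C,D=[f(p,.015) for p in [(92,382),(110,494),(640,222),(420,403)]]
print('rail',A,B,C,D)
for u,v in ((A,C),(B,D)): print(np.degrees(np.arctan2(*(v-u)[::-1])),np.linalg.norm(v-u))
print('w',np.linalg.norm(A-B),(A+B)/2)
yaw=np.arctan2(*(C-A)[::-1]);m=(A+B)/2
print('origin',m+55*np.array([np.cos(yaw),np.sin(yaw)]))
# stop face bottom left (676,248), right edge
print('stop',[f(p,.023) for p in [(676,212),(676,248)]])
g=lambda p:ray((225+p[0]/7,255+p[1]/7),.026,c)[:2]*1000
H=np.array([g(p) for p in [(252,192),(341,237),(343,322),(258,370),(166,325),(163,240)]])
print(H.round(1),H.mean(0))
e=[np.degrees(np.arctan2(*(H[(i+1)%6]-H[i])[::-1]))%60 for i in range(6)];print(e)
s=sense();print(s['tcp_pos'],np.degrees(np.arctan2(s['ee_rot'][1,1],s['ee_rot'][0,1])))
```

```text
rail [568.42539024  92.54210908] [570.95714399  69.22495703] [677.07177679 107.4060553 ] [634.68637953  78.49420892]
7.790290028070654 109.65844339205721
8.275492149978144 64.39980196558591
w 23.454196998903573 [569.69126712  80.88353305]
origin [624.18366255  88.33865476]
stop [array([678.44893011, 108.57843443]), array([678.90468566, 101.92403429])]
[[ 450.4  -68.3]
 [ 462.9  -78.3]
 [ 461.1  -93.7]
 [ 446.5 -100.6]
 [ 433.5  -90.2]
 [ 435.5  -74.8]] [448.30418537 -84.2997259 ]
[np.float64(21.327226468650302), np.float64(23.36831344658856), np.float64(25.474462657802718), np.float64(21.45059175220203), np.float64(22.52645452533318), np.float64(23.495385635896465)]
[0.46819351 0.04442205 0.16826108] -8.450740642435573
```

The nut is at (448,-84) mm with its flats already aligned with the jaws. The rail yaw is 8° and the holder origin is about (624,88).

```bash
python3 -m inch '[[-1,[-20,-129,0],[0,0,0.02]],[-1,[-20,-129,0],[0,0,0.02]],[-1,[-20,-129,0],[0,0,0.02]],[-1,[-20,-129,-40],[0,0,0.02]],[-1,[-20,-129,-80],[0,0,0.02]],[-1,[-20,-129,-115],[0,0,0.02]],[-1,[-20,-129,-115],[0,0,0.02]],[-1,[-20,-129,-115],[0,0,0.02]]]'
python3 - <<'E'
from h import *
im,c=shot('wrist','w8');s=sense();print(s['tcp_pos'])
E
```

```text
time_s: 13.8
tcp_pos: [0.4476, -0.0842, 0.0527]
ee_rot: [[0.126, 0.992, -0.005], [0.992, -0.126, 0.01], [0.009, -0.006, -1.0]]
ft_force: [0.4, 0.3, 0.8]
finger_gap: 0.0855
[ 0.44905967 -0.0842472   0.05425285]
```

View pics/w8.png

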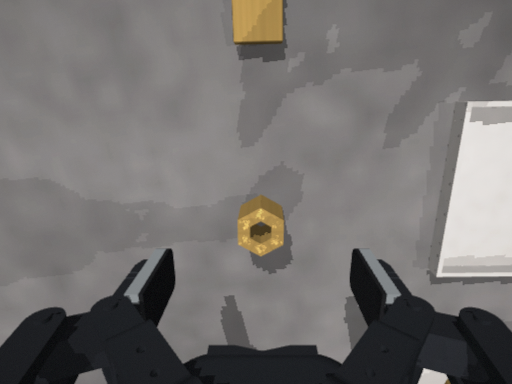

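Run:
```python
from h import *
c=cam('wrist');print(ray((261,231),.026,c)*1000,sense()['tcp_pos'])
```

```text
[448.55075412 -85.60093306  26.        ] [ 0.44905967 -0.0842472   0.05425285]
```

The nut is centred. Down to about 11 mm and grip.

```bash
python3 -m inch '[[-1,[0,-1,-25],[0,0,0]],[-1,[0,-1,-43],[0,0,0]],[-1,[0,-1,-43],[0,0,0]],[1,[0,-1,-43],[0,0,0]],[1,[0,-1,-43],[0,0,0]],[1,[0,-1,-43],[0,0,0]],[1,[0,-1,-43],[0,0,0]],[1,[0,-1,-43],[0,0,0]],[1,[0,-1,-43],[0,0,0]],[1,[0,-1,-43],[0,0,0]]]'
python3 -m inch '[[1,[0,0,0],[0,0,0]],[1,[0,0,0],[0,0,0]],[1,[0,0,0],[0,0,0]],[1,[0,0,0],[0,0,0]]]'
```

```text
time_s: 14.68
tcp_pos: [0.4498, -0.0851, 0.0124]
ee_rot: [[0.126, 0.992, 0.0], [0.992, -0.126, 0.011], [0.011, -0.001, -1.0]]
ft_force: [-3.1, 0.9, 13.6]
finger_gap: 0.0265
time_s: 15.02
tcp_pos: [0.4498, -0.0851, 0.0125]
ee_rot: [[0.126, 0.992, 0.0], [0.992, -0.126, 0.011], [0.011, -0.001, -1.0]]
ft_force: [-1.6, 0.5, 2.1]
finger_gap: 0.0264
```

```bash
python3 -m inch '[[1,[0,0,40],[0,0,0]],[1,[0,0,80],[0,0,0]],[1,[60,0,80],[0,0,0]],[1,[172,-4,80],[0,0,0]],[1,[172,-4,80],[0,0,0]],[1,[172,-4,80],[0,0,0]],[1,[172,-4,80],[0,0,0]],[1,[172,-4,80],[0,0,0]],[1,[172,-4,80],[0,0,0]],[1,[172,-4,80],[0,0,0]]]'
python3 - <<'E'
from h import *
im,c=shot('wrist','w9');s=sense();print(s['tcp_pos'])
E
```

```text
time_s: 15.85
tcp_pos: [0.6207, -0.0895, 0.0922]
ee_rot: [[0.127, 0.992, -0.001], [0.992, -0.127, 0.011], [0.011, -0.002, -1.0]]
ft_force: [0.1, -1.1, -0.9]
finger_gap: 0.0263
[ 0.62072465 -0.08928452  0.09253482]
```

View pics/w9.png

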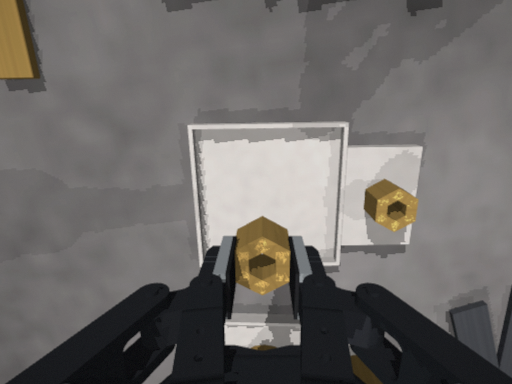

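Tray corners are about (190,127), (347,123), (340,265) and (200,267).

```bash
python3 - <<'E'
from h import *
c=cam('wrist');s=sense();print(s['tcp_pos'])
P=np.array([ray(p,.012,c)[:2] for p in [(190,127),(347,123),(340,265),(200,267)]])
print(np.round(P,4),P.mean(0))
E
python3 -m inch '[[1,[2,0,-30],[0,0,0]],[1,[2,0,-50],[0,0,0]],[1,[2,0,-65],[0,0,0]],[1,[2,0,-74],[0,0,0]],[1,[2,0,-75],[0,0,0]],[1,[2,0,-75],[0,0,0]]]'
```

```text
[ 0.62072465 -0.08928452  0.09253482]
[[ 0.5767 -0.0271]
 [ 0.6887 -0.0385]
 [ 0.6778 -0.153 ]
 [ 0.5626 -0.1403]] [ 0.62646505 -0.0897046 ]
time_s: 16.4
tcp_pos: [0.6227, -0.0894, 0.0179]
ee_rot: [[0.127, 0.992, -0.0], [0.992, -0.127, 0.012], [0.012, -0.002, -1.0]]
ft_force: [0.9, -1.0, -1.3]
finger_gap: 0.0266
```

```bash
python3 -m inch '[[1,[0,0,-1.5],[0,0,0]],[1,[0,0,-1.5],[0,0,0]],[-0.2,[0,0,-1.5],[0,0,0]],[-0.2,[0,0,-1.5],[0,0,0]],[-0.2,[0,0,-1.5],[0,0,0]],[-0.2,[0,0,-1.5],[0,0,0]],[-0.2,[0,0,-1.5],[0,0,0]]]'
python3 -m inch '[[-0.2,[0,0,40],[0,0,0]],[-0.2,[0,0,80],[0,0,0]],[-0.2,[0,0,120],[0,0,0]],[-1,[-60,50,130],[0,0,0.02]],[-1,[-160,148,110],[0,0,0.02]],[-1,[-160,148,80],[0,0,0.02]],[-1,[-160,148,60],[0,0,0.02]],[-1,[-160,148,60],[0,0,0.02]],[-1,[-160,148,60],[0,0,0.02]],[-1,[-160,148,60],[0,0,0.02]]]'
python3 -m inch '[[-1,[0,0,0],[0,0,0]],[-1,[0,0,0],[0,0,0]]]'
python3 - <<'E'
from h import *
im,c=shot('wrist','w10');s=sense();print(s['tcp_pos'],np.degrees(np.arctan2(s['ee_rot'][1,1],s['ee_rot'][0,1])))
brass(im,c,(.008,))
im,c=shot('top','t10');cv2.imwrite('pics/t10z.png',cv2.resize(im[80:240,140:440],None,fx=2.6,fy=2.6))
E
```

```text
time_s: 16.98
tcp_pos: [0.6228, -0.0894, 0.0166]
ee_rot: [[0.127, 0.992, -0.0], [0.992, -0.127, 0.012], [0.012, -0.002, -1.0]]
ft_force: [0.6, 0.8, -0.4]
finger_gap: 0.0512
time_s: 17.82
tcp_pos: [0.4582, 0.0619, 0.0743]
ee_rot: [[0.102, 0.995, -0.005], [0.995, -0.102, 0.013], [0.012, -0.007, -1.0]]
ft_force: [-0.5, 0.7, -0.7]
finger_gap: 0.0856
time_s: 17.98
tcp_pos: [0.4582, 0.0621, 0.0745]
ee_rot: [[0.102, 0.995, -0.005], [0.995, -0.102, 0.013], [0.012, -0.007, -1.0]]
ft_force: [-0.5, 0.5, -0.0]
finger_gap: 0.0854
[0.45883827 0.06157313 0.07470099] -5.890883287034002
(249, 109, 42, 147) 0.008 [464.6  76.6] [ 27.7 108.2] long-axis yaw 84.0
```

View pics/w10.png

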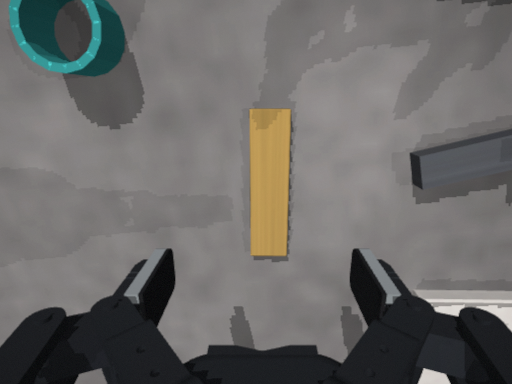

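View pics/t10z.png

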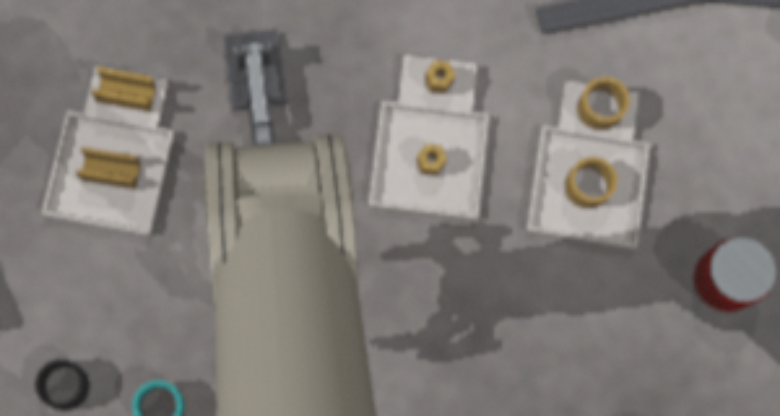

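All three parts stand in their own trays next to the matching samples. For the bar (centre (464.7,76.7) mm, yaw 84°), I grip 18 mm behind centre: first half-close, then creep down.

```bash
python3 -m inch '[[0.15,[4.5,-3,-30],[0,0,0]],[0.15,[4.5,-3,-50],[0,0,0]],[0.15,[4.5,-3,-62],[0,0,0]],[0.15,[4.5,-3,-66],[0,0,0]],[0.15,[4.5,-3,-68],[0,0,0]],[0.15,[4.5,-3,-68],[0,0,0]],[0.15,[4.5,-3,-68],[0,0,0]]]'
python3 - <<'E'
from h import *
im,c=shot('wrist','w11')
E
```

```text
time_s: 18.67
tcp_pos: [0.4644, 0.0581, 0.0076]
ee_rot: [[0.104, 0.995, -0.003], [0.995, -0.104, 0.013], [0.013, -0.004, -1.0]]
ft_force: [0.3, 0.6, -0.1]
finger_gap: 0.0363
```

View pics/w11.png

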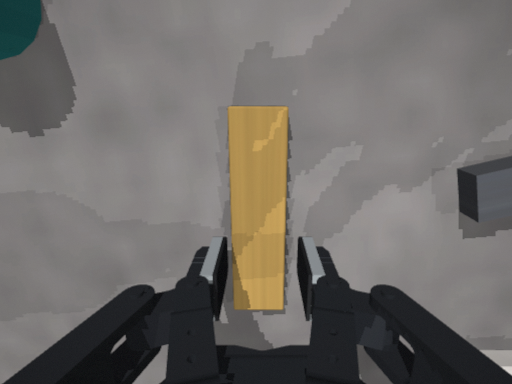

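The fingers straddle the bar. I creep down.

```bash
python3 -m inch '[[0.15,[0,0,-2],[0,0,0]],[0.15,[0,0,-4],[0,0,0]],[0.15,[0,0,-4.5],[0,0,0]],[0.15,[0,0,-4.5],[0,0,0]]]'
python3 -m inch '[[0.15,[0,0,-1],[0,0,0]],[0.15,[0,0,-1.5],[0,0,0]],[0.15,[0,0,-1.5],[0,0,0]]]'
```

```text
time_s: 19.05
tcp_pos: [0.4644, 0.0584, 0.0031]
ee_rot: [[0.103, 0.995, -0.003], [0.995, -0.103, 0.013], [0.013, -0.004, -1.0]]
ft_force: [-0.2, 0.4, 0.8]
finger_gap: 0.036
time_s: 19.3
tcp_pos: [0.4643, 0.0584, 0.0015]
ee_rot: [[0.103, 0.995, -0.003], [0.995, -0.103, 0.013], [0.013, -0.004, -1.0]]
ft_force: [-0.3, -0.1, 0.6]
finger_gap: 0.0364
```

No bench contact yet at z 1.5 mm. Closing here.

```bash
python3 -m inch '[[1,[0,0,0],[0,0,0]],[1,[0,0,0],[0,0,0]],[1,[0,0,0],[0,0,0]],[1,[0,0,0],[0,0,0]],[1,[0,0,0],[0,0,0]],[1,[0,0,0],[0,0,0]]]'
```

```text
time_s: 19.8
tcp_pos: [0.4644, 0.0584, 0.0018]
ee_rot: [[0.103, 0.995, -0.003], [0.995, -0.103, 0.014], [0.013, -0.005, -1.0]]
ft_force: [-2.4, 0.5, 6.4]
finger_gap: 0.0261
```

```bash
python3 -m inch '[[1,[0,0,30],[0,0,0]],[1,[0,0,60],[0,0,-0.1]],[1,[10,0,80],[0,0,-0.2]],[1,[20,5,80],[0,0,-0.32]],[1,[30,10,80],[0,0,-0.44]],[1,[40,20,80],[0,0,-0.56]],[1,[50,20,80],[0,0,-0.68]],[1,[60,20,80],[0,0,-0.8]],[1,[70,20,80],[0,0,-0.92]],[1,[70,20,80],[0,0,-1.04]]]'
python3 -m inch '[[1,[0,0,0],[0,0,-0.1]],[1,[0,0,0],[0,0,-0.2]],[1,[0,0,0],[0,0,-0.29]],[1,[0,0,0],[0,0,-0.29]],[1,[0,0,0],[0,0,-0.29]]]'
python3 - <<'E'
from h import *
im,c=shot('wrist','w12');s=sense();print(s['tcp_pos'],np.degrees(np.arctan2(s['ee_rot'][1,1],s['ee_rot'][0,1])))
z=s['tcp_pos'][2]+.006
brass(im,c,(z,))
E
```

```text
time_s: 20.63
tcp_pos: [0.5357, 0.0784, 0.0818]
ee_rot: [[0.912, 0.409, 0.011], [0.409, -0.912, 0.009], [0.014, -0.004, -1.0]]
ft_force: [-1.1, -0.6, -2.0]
finger_gap: 0.0255
time_s: 21.05
tcp_pos: [0.5354, 0.0784, 0.0815]
ee_rot: [[0.991, 0.134, 0.012], [0.134, -0.991, 0.005], [0.013, -0.003, -1.0]]
ft_force: [0.1, -1.1, -1.5]
finger_gap: 0.0255
[0.53542198 0.07845681 0.08161877] -82.26089408454692
(229, 106, 63, 211) 0.08761876537003126 [554.7  80.6] [ 27.6 108.3] long-axis yaw 8.4
(496, 98, 16, 39) 0.08761876537003126 [617.2 -17.1] [ 6.4 16.5] long-axis yaw 21.3
(0, 42, 69, 65) 0.08761876537003126 [606.5 184.6] [22.2 27.7] long-axis yaw 82.0
```

View pics/w12.png

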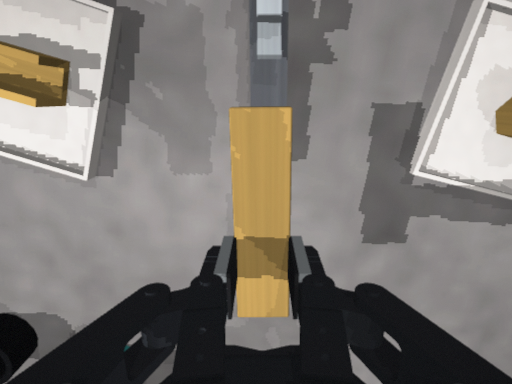

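The bar is held in line and the rail shows beyond its front end. I'll measure the rail here.

Run:
```python
import cv2
a=cv2.imread('pics/w12.png');cv2.imwrite('pics/w12z.png',cv2.resize(a[0:120,200:340],None,fx=5,fy=5,interpolation=2))
```

```text
(no output)
```

View pics/w12z.png

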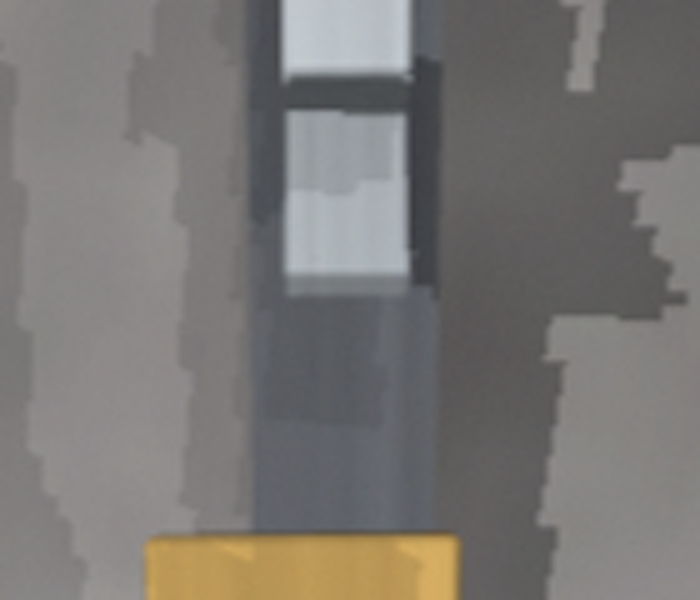

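Run:
```python
from h import *
c=cam('wrist');s=sense();T=s['tcp_pos'];f=lambda p,z:ray((200+p[0]/5,p[1]/5),z,c)[:2]*1000
a,b=f((345,500),.015),f((345,300),.015);d=f((345,10),.015)
for p in [(252,500),(438,500),(249,300),(440,300)]: print(f(p,.015))
print(a,b,d,np.degrees(np.arctan2(*(d-a)[::-1])))
for z in (.030,.033): print('lip tip',f((347,295),z),f((347,275),z))
# relative to earlier origin/yaw
for y in (8.0,):
  u=np.array([np.cos(np.radians(y)),np.sin(np.radians(y))]);n=np.array([-u[1],u[0]]);O=np.array([624.2,88.3])
  for nm,p in [('a',a),('b',b),('d',d),('lip30',f((347,295),.03)),('lip33',f((347,275),.033)),('tcp',T[:2]*1000),('bar',np.array([554.7,80.6]))]: print(nm,(p-O)@u,(p-O)@n)
# bar front edge
q=[ray(p,T[2]+.006,c)[:2]*1000 for p in [(230,107.5),(292,107.5),(237,317),(289,317)]];print(q,[((x-O)@u,(x-O)@n) for x in q])
```

```text
[609.51627024  95.76990859]
[612.80720709  71.5660761 ]
[633.5369077   99.14288829]
[636.78728618  75.17574238]
[611.16202305  83.66590083] [635.17088389  87.09452346] [667.08484521  91.65204624] 8.127261659595439
lip tip [634.08016646  86.98693879] [636.21747748  87.2930052 ]
lip tip [633.73957305  86.99905431] [635.84383264  87.30038771]
a -13.556034210624029 -2.7744647521192496
b 10.696346095868398 -2.7205968534938467
d 42.93400750989305 -2.6489925385760946
lip30 9.601270561912717 -2.6753359903569374
lip33 11.391396520619388 -2.6103924318573983
tcp -89.28394990848783 2.608112326598606
bar -69.89526365493164 2.0474663874144534
[array([606.1355637 , 101.33397869]), array([609.74204892,  74.82272951]), array([498.78285476,  86.34277125]), array([502.60773838,  58.71232002])] [(np.float64(-16.07465521406592), np.float64(15.421216521913939)), (np.float64(-16.192920820863304), np.float64(-11.333952730741991)), (np.float64(-124.46898779802683), np.float64(15.516511877562786)), (np.float64(-124.52674325705776), np.float64(-12.377362609384903))]
```

```bash
python3 -m inch '[[1,[18,-2.5,-20],[0,0,0]],[1,[18,-2.5,-40],[0,0,0]],[1,[18,-2.5,-54],[0,0,0]],[1,[18,-2.5,-54],[0,0,0]],[1,[18,-2.5,-54],[0,0,0]]]'
python3 - <<'E'
from h import *
im,c=shot('wrist','w13');s=sense();print(s['tcp_pos'],np.degrees(np.arctan2(s['ee_rot'][1,1],s['ee_rot'][0,1])))
cv2.imwrite('pics/w13z.png',cv2.resize(im[0:130,190:340],None,fx=4.6,fy=4.6,interpolation=2))
E
```

```text
time_s: 21.52
tcp_pos: [0.5527, 0.0755, 0.0273]
ee_rot: [[0.991, 0.135, 0.011], [0.135, -0.991, 0.004], [0.011, -0.003, -1.0]]
ft_force: [-0.0, -0.1, -2.2]
finger_gap: 0.026
[0.55341096 0.07569202 0.02814066] -82.23932300837033
```

View pics/w13.png

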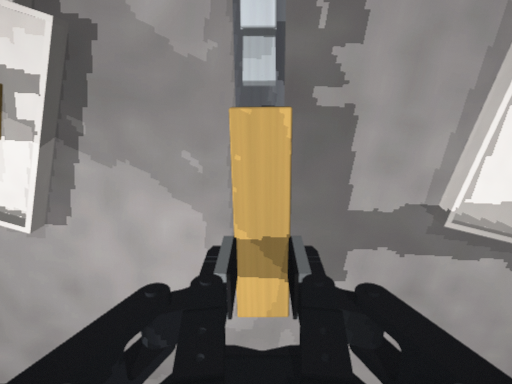

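View pics/w13z.png

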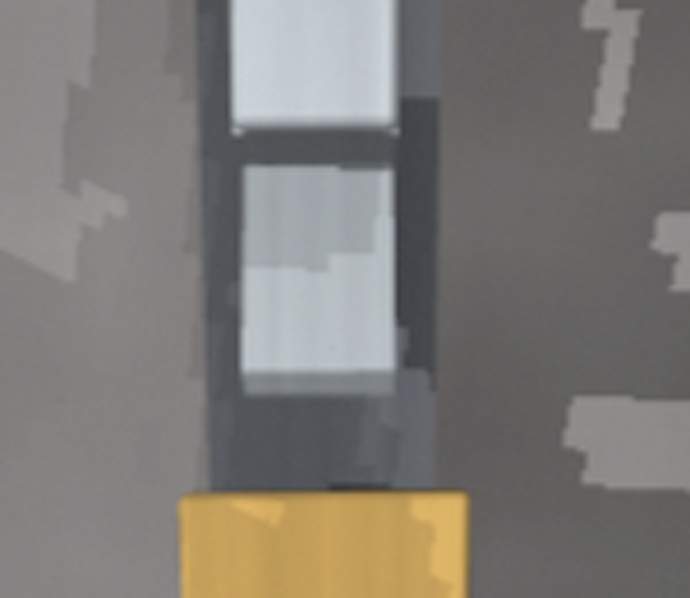

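The bar front (cols 229–292) and the rail (235.7–285) share a centre column to within a pixel. I'll check the gap to the lip.

Run:
```python
from h import *
c=cam('wrist');s=sense();T=s['tcp_pos'];f=lambda p,z:ray((190+p[0]/4.6,p[1]/4.6),z,c)[:2]*1000
u=np.array([np.cos(np.radians(8.1)),np.sin(np.radians(8.1))]);n=np.array([-u[1],u[0]])
O=T[:2]*1000
for nm,p,z in [('front',(324,493),T[2]+.006),('lip',(319,392),.030),('lip',(319,372),.033),('railL',(210,480),.015),('railR',(438,480),.015),('fL',(180,493),T[2]+.006),('fR',(469,493),T[2]+.006)]:
    q=f(p,z);print(nm,q.round(1),((q-O)@u).round(1),((q-O)@n).round(1))
```

```text
front [626.   85.6] 73.3 -0.4
lip [634.9  87.4] 82.4 0.1
lip [636.6  87.5] 84.0 0.0
railL [625.1  97.9] 74.1 11.9
railR [628.4  73.9] 74.0 -12.4
fL [624.2  99. ] 73.3 13.1
fR [627.8  72.2] 73.2 -14.0
```

```bash
python3 -m inch '[[1,[0,0,-5],[0,0,0]],[1,[0,0,-8],[0,0,0]],[1,[0,0,-10],[0,0,0]],[1,[0,0,-11],[0,0,0]],[1,[0,0,-11],[0,0,0]]]'
```

```text
time_s: 21.98
tcp_pos: [0.5534, 0.0758, 0.0171]
ee_rot: [[0.991, 0.135, 0.012], [0.135, -0.991, 0.005], [0.013, -0.003, -1.0]]
ft_force: [-0.3, 0.5, -1.8]
finger_gap: 0.0257
```

```bash
python3 -m inch '[[1,[5,0.7,-0.5],[0,0,0]],[1,[10,1.4,-0.5],[0,0,0]],[1,[15,2.1,-0.5],[0,0,0]],[1,[20,2.8,-0.5],[0,0,0]],[1,[25,3.6,-0.5],[0,0,0]],[1,[25,3.6,-0.5],[0,0,0]]]'
python3 -m inch '[[1,[5,0.7,0],[0,0,0]],[1,[10,1.4,0],[0,0,0]],[1,[15,2.1,0],[0,0,0]],[1,[20,2.8,0],[0,0,0]],[1,[20,2.8,0],[0,0,0]]]'
python3 - <<'E'
from h import *
im,c=shot('wrist','w14');s=sense();print(s['tcp_pos'])
E
```

```text
time_s: 22.48
tcp_pos: [0.579, 0.0794, 0.0169]
ee_rot: [[0.991, 0.135, 0.012], [0.135, -0.991, 0.005], [0.012, -0.004, -1.0]]
ft_force: [-5.1, -0.3, 7.4]
finger_gap: 0.0255
time_s: 22.9
tcp_pos: [0.5998, 0.0821, 0.017]
ee_rot: [[0.991, 0.135, 0.012], [0.135, -0.991, 0.005], [0.012, -0.003, -1.0]]
ft_force: [-1.0, 1.0, 3.0]
finger_gap: 0.0261
[0.5997733  0.08210594 0.01698697]
```

View pics/w14.png

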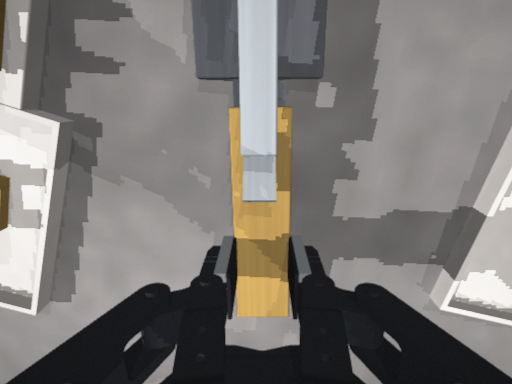

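The bar is under the arm and centred. I'll go the last 10 mm, watching the force.

```bash
python3 -m inch '[[1,[3,0.4,0],[0,0,0]],[1,[6,0.8,0],[0,0,0]],[1,[8,1.1,0],[0,0,0]],[1,[8,1.1,0],[0,0,0]]]'; python3 -m inch '[[1,[1,0.1,0],[0,0,0]],[1,[2,0.3,0],[0,0,0]],[1,[2,0.3,0],[0,0,0]]]'
```

```text
time_s: 23.28
tcp_pos: [0.6077, 0.0831, 0.017]
ee_rot: [[0.991, 0.135, 0.012], [0.135, -0.991, 0.005], [0.012, -0.003, -1.0]]
ft_force: [-4.1, -1.9, 5.0]
finger_gap: 0.0257
time_s: 23.53
tcp_pos: [0.6092, 0.0833, 0.0169]
ee_rot: [[0.991, 0.135, 0.01], [0.135, -0.991, 0.005], [0.011, -0.003, -1.0]]
ft_force: [-5.1, -0.7, 5.3]
finger_gap: 0.0259
```

Run:
```python
from h import *
im,c=shot('wrist','w15');s=sense();print(s['tcp_pos'],s['ft_force'])
cv2.imwrite('pics/w15z.png',cv2.resize(im[20:130,180:340],None,fx=4.6,fy=4.6,interpolation=2))
```

```text
[0.60920163 0.08327297 0.01693751] [-5.49288914 -1.10707068  5.16278972]
```

View pics/w15z.png

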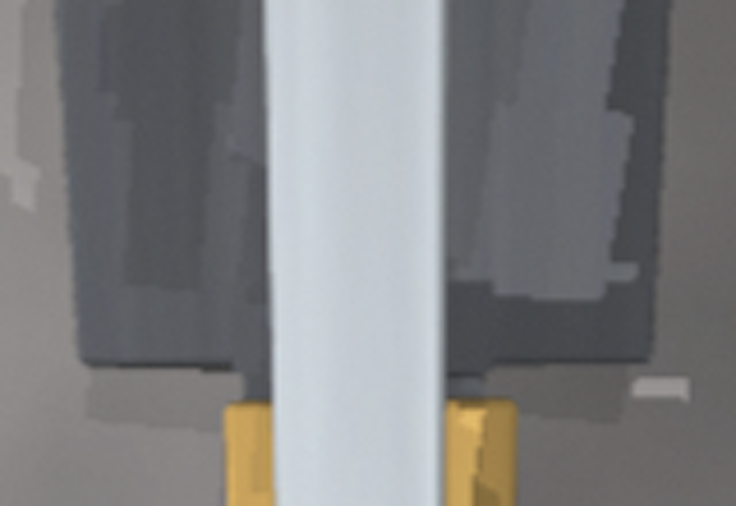

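About 3–4 mm remain to the stop (centre ≈ +3 mm), well within tolerance. I release, retreat and check.

```bash
python3 -m inch '[[0.1,[0,0,0],[0,0,0]],[0.1,[0,0,0],[0,0,0]],[0.1,[0,0,0],[0,0,0]],[0.1,[0,0,0],[0,0,0]],[0.1,[0,0,20],[0,0,0]],[0.1,[0,0,50],[0,0,0]],[0.1,[0,0,90],[0,0,0]],[0.1,[-40,-6,120],[0,0,0]],[0.1,[-80,-12,130],[0,0,0]],[0.1,[-110,-15,130],[0,0,0]]]'
python3 -m inch '[[-1,[-40,0,40],[0,0,0]],[-1,[-80,0,60],[0,0,0]],[-1,[-80,0,60],[0,0,0]],[-1,[-80,0,60],[0,0,0]]]'
python3 - <<'E'
from h import *
im,c=shot('wrist','w16');shot('scene','s16');im,_=shot('top','t16');cv2.imwrite('pics/t16z.png',cv2.resize(im[70:230,80:440],None,fx=2.2,fy=2.2))
E
```

```text
time_s: 24.42
tcp_pos: [0.4997, 0.0673, 0.1484]
ee_rot: [[0.991, 0.134, 0.013], [0.134, -0.991, 0.005], [0.014, -0.003, -1.0]]
ft_force: [-2.2, -0.7, 3.1]
finger_gap: 0.0381
time_s: 24.75
tcp_pos: [0.4187, 0.0674, 0.2095]
ee_rot: [[0.991, 0.134, 0.015], [0.134, -0.991, 0.007], [0.016, -0.005, -1.0]]
ft_force: [0.5, 2.0, -0.8]
finger_gap: 0.0835
```

View pics/w16.png

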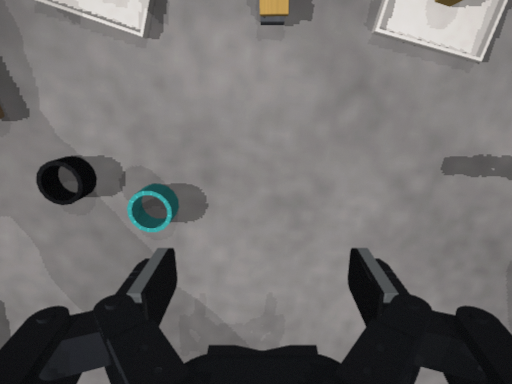

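View pics/t16z.png

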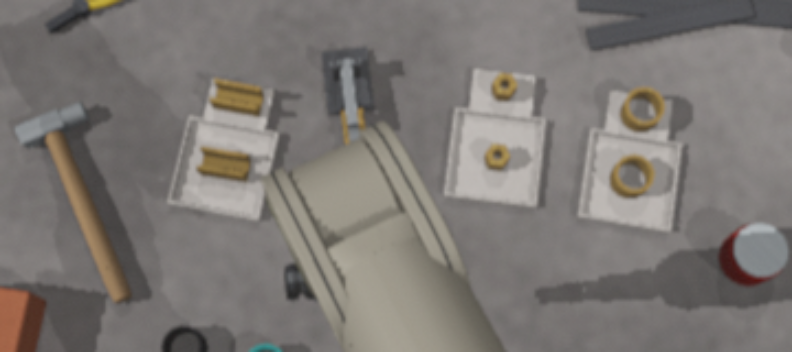

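View pics/s16.png

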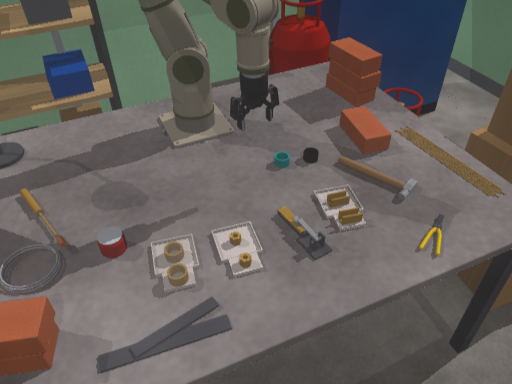

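Everything stands in place, but the arm hides the bar. I'll move aside for a clean top view.

```bash
python3 -m inch '[[-1,[0,-250,60],[0,0,0]],[-1,[0,-250,60],[0,0,0]],[-1,[0,-250,60],[0,0,0]],[-1,[0,-250,60],[0,0,0]],[-1,[0,-250,60],[0,0,0]],[-1,[0,-250,60],[0,0,0]],[-1,[0,-250,60],[0,0,0]],[-1,[0,-250,60],[0,0,0]]]'
python3 - <<'E'
from h import *
im,c=shot('top','t17');cv2.imwrite('pics/t17z.png',cv2.resize(im[85:185,190:290],None,fx=6,fy=6,interpolation=2))
brass(im,c,(.023,.033))
E
```

```text
time_s: 25.57
tcp_pos: [0.4199, -0.1852, 0.2695]
ee_rot: [[0.992, 0.129, 0.016], [0.129, -0.992, 0.01], [0.017, -0.008, -1.0]]
ft_force: [0.1, 1.1, 0.2]
finger_gap: 0.0855
(471, 214, 41, 108) 0.023 [ 287.2 -571.8] [ 26.2 286. ] long-axis yaw 17.3
(471, 214, 41, 108) 0.033 [ 286.9 -566.9] [ 26.  283.7] long-axis yaw 17.3
(358, 141, 17, 18) 0.023 [ 601.5 -256.2] [44.3 49.7] long-axis yaw 178.6
(358, 141, 17, 18) 0.033 [ 598.6 -253.9] [43.9 49.3] long-axis yaw 178.6
(170, 137, 23, 15) 0.023 [607.7 252. ] [32.3 60.7] long-axis yaw 81.2
(170, 137, 23, 15) 0.033 [604.7 250.1] [32.  60.2] long-axis yaw 81.2
(301, 136, 11, 11) 0.023 [622.8 -89.4] [25.7 30.5] long-axis yaw 136.5
(301, 136, 11, 11) 0.033 [619.7 -88.4] [25.5 30.2] long-axis yaw 136.5
(101, 130, 38, 77) 0.023 [538.5 418. ] [ 23.2 233.1] long-axis yaw 26.3
(101, 130, 38, 77) 0.033 [536.1 414.8] [ 23.  231.2] long-axis yaw 26.3
(235, 119, 15, 39) 0.023 [627.5  86.2] [ 28.8 110.1] long-axis yaw 8.4
(235, 119, 15, 39) 0.033 [624.3  85.7] [ 28.6 109.2] long-axis yaw 8.4
(363, 110, 19, 19) 0.023 [ 689.7 -275.1] [47.2 57.1] long-axis y
[... 625 characters left out ...]
is yaw 4.6
(23, 84, 6, 144) 0.023 [573.5 677.1] [  4.8 405.2] long-axis yaw 4.6
(23, 84, 6, 144) 0.033 [570.8 671.8] [  4.7 401.9] long-axis yaw 4.6
(12, 84, 8, 145) 0.023 [571.8 703.5] [  4.6 407.9] long-axis yaw 4.6
(12, 84, 8, 145) 0.033 [569.1 698. ] [  4.5 404.6] long-axis yaw 4.6
(19, 81, 7, 144) 0.023 [581.9 686.4] [  4.4 406.1] long-axis yaw 4.6
(19, 81, 7, 144) 0.033 [579.2 681.1] [  4.4 402.8] long-axis yaw 4.6
(9, 81, 8, 145) 0.023 [580.  713.2] [  4.7 409. ] long-axis yaw 4.6
(9, 81, 8, 145) 0.033 [577.3 707.6] [  4.7 405.7] long-axis yaw 4.6
(118, 47, 35, 28) 0.023 [848.1 402.3] [55.7 96.2] long-axis yaw 124.5
(118, 47, 35, 28) 0.033 [843.1 399.3] [55.2 95.4] long-axis yaw 124.5
```

View pics/t17z.png

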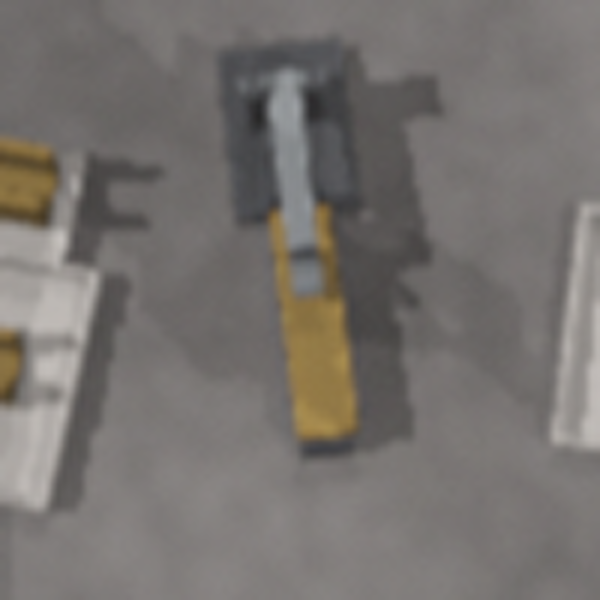

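```bash
python3 -c "
from station import *
print(sense()['dq'].round(3));print(job_done())"
```

```text
[-0.02   0.006 -0.049  0.034 -0.006 -0.001 -0.019]
the job is handed in; nothing more can be done
None
```

The job is handed in, at about 26 s of the 93 s allowed. The sleeve, nut and channel stand upright in their matching trays, and the bar is under the hold-down arm on the rail.

- **Trays:** in the last top view, all three parts are within about 6 mm of their tray centres, against a tolerance of 42 mm.
- **Bar:** it measured 110 × 29 mm in the last top view. Its yaw is 8.4° against 8.1° for the rail, and it sits about 3.5 mm past the holder origin, leaving roughly 3–4 mm to the stop. Its sideways offset is within about 2 mm.
- **Bystanders:** the hammer and tin are in the same place in the pictures as at the start, and I never went near them. The black and turquoise rings were not touched.
- **Release:** the gripper is open and well clear, and the arm is almost at rest.

**Disagreements:** two wrist views put the rail's centre line about 2.7 mm apart sideways. I used the close-up, where the bar and rail lined up to within a pixel. The stop measured about 7 mm short of its given position in one early oblique view. I took the distance from the arm's lip instead, and the final views agree with that. I judged the bar's height and the parts' uprightness only from the pictures and forces; I did not measure them.

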